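# Square the spotting tile on the viewing board and hook it in

## Robot

A 7-joint arm with a two-finger parallel gripper is mounted at the origin on the work surface. World frame = base frame: x ahead of the robot, y to its left, z up, the work surface at z = 0. Lengths are in m, angles in rad, forces in N, time in s.
With the tool pointing down it reaches from about 0.35 to 0.9 m from the base axis. Payload 8.1 kg.
Tool frame: the origin (TCP) lies between the finger pads; the fingertips stand 25 mm ahead of it and the grasp point (between the pads) lies 6 mm ahead of it; z points along the fingers, y is the direction in which the jaws open and shut (so a half turn about z gives the same grasp; the last joint's range is limited). The gripper opens to 92 mm and grips with 3 to 60 N. Pads are 19 mm wide; open, the fingers measure 130 mm over their backs; the gripper's body (75 mm by 190 mm) begins 47 mm behind the grasp point.
Start: joints at [-1.353, 0.434, 0.025, 1.573, -0.012, 1.134, -0.075], TCP at [0.197, 0.593, 0.252] pointing down, gripper open.
Joint ranges: [-2.62, 2.62], [-0.44, 2.09], [-1.27, 1.32], [0.08, 2.57], [-1.32, 4.46], [0.12, 2], [-2.74, 2.74]. Speed limits (rad/s): [2.22, 2.22, 3.01, 3.01, 3.14, 3.14, 3.14].

## Interface

Orientations are given as a rotation vector (axis times angle).
In Python, from cell import * gives the robot as it stands.
- The arm moves only by the shell command python3 -m jog 'ROWS' [FORCE]. ROWS is JSON, one flat list of numbers, 5 for each row, row after row: the finger opening in mm, from 0 to 91.8, then the shift along the tool's x, y, z in units of 40 mm (1.0 is 40 mm), then the turn about the tool's z in units of 6 degrees (1.0 is 6 degrees). A call has 1 to 20 rows; each row shifts and turns the pose as measured when the row begins, along the tool's axes as they then stand; what a row does not reach is not made up. A row lasts 1/12 s, in which the tool goes at most 41.7 mm and 7.16 degrees, less where a joint would pass 70% of its speed; a pose out of reach is approached as far as the arm can. A call is refused whole if a number of a shift passes 1 or a number of a turn 1, either way. A call with a gripper value outside its range is refused whole. The fingers move at their own pace and stop on an object; FORCE is the grip in N (left out, the last holds). Time passes only in rows, so rows that do not move let the fingers close. It gives the time, the measured TCP pose, the force and the opening at its end, in the units of the state.
- observe(): the state, without advancing time (a new reading comes with each control period).
- get_image(name): name is "scene" or "top" or "wrist"; returns the picture (420x560x3 uint8, red, green, blue); there is no depth.
- camera_params(name): a dict with "intrinsics" (3x3 intrinsics, pixels), "xyz" and "orientation" of the camera in the world. Camera axes: x right, y down, z forward; pixel columns grow to the right and rows downward; lengths in m; the calibration is good to about 2 mm. A picture is of the moment at which its call begins: read the wrist's pose just before it. camera_params takes no time and is no camera call; for the wrist camera it gives the pose at the moment of the call.
- sign_off(): hands the job in, once; it reports no verdict.
The state is a dict: "clock": time; "joints": joint angles; "dq": joint speeds; "joint_efforts": joint torques, N m; "position": TCP position; "ee_rot": TCP orientation; "force": force on the tool from outside, world axes, zero at the start; "ft_torque": the same for the moment, N m; "width": opening from 0.0 (shut) to 1.0 (fully open).
Only numpy, scipy, OpenCV 4.12 (cv2) and the standard library are available. Lean on these libraries where they do the work, as an engineer would, in place of code of your own. Each camera call takes 0.05 s, during which the arm holds its last target. There are 200 camera calls.

## Task

The white spotting tile lies askew on the grey viewing board. Keep it flat on the board: first make its far right corner bear on a red corner peg while it is still askew, then push at the opposite corner (the one with the blue dot) so that the tile turns square, and press it gently home, feeling it bear on both far-side pegs (red and brass) with its right edge also up to the red side peg. After that swing the green hook round the blue-dot corner until its arm rests fully home in the steel catch, let go, and leave the other labware alone.

Things in the scene. Friction and masses are not known exactly. Their poses are not given: they have to be found in the camera images.
- board: grey viewing board fixed to the bench, 12 mm thick, yaw varies by 0.26 rad. Origin on the bench plane below the seated tile's centre; +x to the far side (away from the robot), +y left, z up. Spans x -117..+93, y -190..+130 mm. Seated, the tile's origin is over this origin, its axes parallel to the board's.
- tile: loose white ceramic tile with 12 wells, 90 (its x) x 130 (its y) x 14 mm, 0.28 to 0.5 kg; glazed and slippery: sliding takes 0.7 to 2.5 N. Origin at the centre of its underside. Starts 0.26 to 0.38 rad counter-clockwise of square, 2 to 20 mm clear of the pegs. Far right corner (45, -65) mm; opposite corner (-45, 65) mm has the blue dot. Too wide to grasp; brittle: never push it with over 40 N.
- peg_far: red corner peg, 12 mm diameter, 24 mm high above the board (top 36 mm above the bench), fixed at (51, -50) mm in the board frame; the tile's far edge bears on it. Origin at its foot, on the board's top.
- peg_side: the other red corner peg, same size, fixed at (30, -71) mm in the board frame; the tile's right edge bears on it. Origin at its foot.
- peg_stop: brass peg, same size, fixed at (51, 45) mm in the board frame; the left part of the tile's far edge meets it when the tile is square. Origin at its foot.
- hook (a joint): green hook on a vertical hinge: 0 = closed, in its catch (hard stop); grows as it opens (clockwise from above, out to the left) to 1.6 rad; starts 0.9 to 1.3 and stays where left; takes about 1 N at the knob. Closed, the 14 mm wide arm runs 130 mm from the hinge toward the board's -x.
- hook_hinge (a point): point on the hook's hinge axis, 34 mm above the board's origin plane, fixed at (40, 94) mm in the board frame; the hinge boss has 22 mm diameter.
- hook_knob (a point): top centre of the black upright knob on the hook's arm, 56 mm above the bench: a cylinder of 16 mm diameter standing 26 mm above the arm (from 30 to 56 mm above the bench), 85 mm from the hinge axis along the arm; can be pushed or pinched from above.
- dropper: bystander: small amber jar with black cap, 32 mm diameter, 55 mm high, on the right part of the board, about 145 mm right of the board's origin; origin at the centre of its foot.
- beaker: bystander: glass beaker, 68 mm wide, 85 mm high, on the left; origin at the centre of its foot.
- reagent: bystander: amber reagent bottle, 64 mm diameter, 130 mm high, on the right; origin at the centre of its foot.
- dish: bystander: flat glass dish, 90 mm diameter, 15 mm high, on the left; origin at the centre of its foot.
- pot: bystander: white pot with green cap, 56 mm diameter, 70 mm high, on the left; origin at the centre of its foot.
- spatula: bystander: lab spatula 170 mm long lying at the right; origin under its middle.
- catch (a point): mouth of the steel catch fixed on the board, at (-88, 94) mm in the board frame, 24 mm above the bench, where the end of the closed hook's arm rests. C-shaped block open to the left (+y), spanning x -98..-78, y 73..113 mm, top 40 mm above the bench.
- hook_lip (a point): tip of the hook's lip: 95 mm along the arm from the hinge a 12 mm thick lip turns 59 mm inward (to -y when closed), passing in front of the tile's near edge at the blue-dot corner with 4 mm to spare; a badly seated tile stops it. Arm and lip lie 18 to 30 mm above the bench.
Not all that is in view belongs to the job. What is shaped like the tile but pink is not meant.

How it is judged:
On the way, in this order (a step that is already met when the one before it is completed fails the run):
1. the tile, still askew by more than 0.12 rad, bears on a red corner peg (over 0.5 N) (angle between the x axis of tile and the x axis of board, either way round above 0.12 rad and (contact force between tile and peg_far above 0.5 N or contact force between tile and peg_side above 0.5 N)), for 0.1 s.
2. the tile is square within 0.035 rad, up to the side peg within 3 mm, and pressed on both far pegs (over 0.5 N each), the hook still open (angle between the x axis of tile and the x axis of board, either way round below 0.035 rad and y of tile in the frame of board below 0.003 m and contact force between tile and peg_far above 0.5 N and contact force between tile and peg_stop above 0.5 N and value of joint hook above 0.5 rad), for 0.05 s.
3. the hook is swung home into its catch (within 0.05 rad) (value of joint hook below 0.05 rad), for 0.2 s.
At the end, for the whole second after the job is handed in: the tile lies flat and at rest on the board, square within 0.035 rad and within 3 mm of its seat against the three pegs; the hook is closed within 0.05 rad (angle between the x axis of tile and the x axis of board, either way round below 0.035 rad and x of tile in the frame of board between -0.003 and 0.003 m and y of tile in the frame of board between -0.003 and 0.003 m and z of tile in the frame of board below 0.015 m and angle between tile's own z axis and vertical below 0.04 rad and linear speed of tile below 0.01 m/s and value of joint hook below 0.05 rad); the robot touches nothing.
It fails at once if the tile pressed with more than 40 N (contact force between the fingers and tile above 40 N).
It fails at once if the tile lifted or tipped off the board (z of tile in the frame of board above 0.022 m or angle between tile's own z axis and vertical above 0.2 rad).
It fails at once if a bystander moved by more than 30 mm (distance of any of dropper, beaker, reagent, dish, pot, spatula from where it was at the start of the episode above 0.03 m).
It also fails if it takes over 72 s, if anything falls off the work surface, if the arm or the gripper's body presses on something with over 40 N, if the wrist force passes 120 N, or if a joint passes its speed limit or range.

## Working session

There is one attempt and no reset: what is moved stays moved. The work goes in short steps, Python scripts to look and compute and a shell command to move; the robot and the scene stay as the last step left them, time stands still between calls to the robot, and variables do not carry over. Pictures are saved under pics/ and viewed, about 8 in all and at most 12, crops included, and the job is handed in when it is done.

```bash
ls; mkdir -p pics; python3 - <<'E'
from cell import *
import cv2
s=observe();print(s)
for n in("top","scene"):
    im=get_image(n);cv2.imwrite(f"pics/{n}0.png",im[:,:,::-1]);p=camera_params(n);print(n,p)
E
```

```text
pics
{'clock': 0.0, 'joints': array([-1.35259708,  0.43522195,  0.02497432,  1.57411734, -0.01157878,
        1.13398795, -0.07511337]), 'dq': array([-0.00073547, -0.00053296,  0.00050366,  0.00047433,  0.00028538,
        0.00163734, -0.00169934]), 'joint_efforts': array([-5.55147744e-04, -6.67820406e+01,  9.84716043e-01, -3.14468551e+01,
       -6.05141418e-02,  4.25667933e-02,  1.70570052e-04]), 'position': array([0.19698565, 0.59263966, 0.25093777]), 'ee_rot': array([-5.01854879e-01, -3.10115611e+00,  2.49343480e-03]), 'force': array([ 0.3407737 , -0.42809406,  0.23112475]), 'ft_torque': array([ 0.04803117, -0.02444562,  0.00946658]), 'width': 0.9987727289507059}
top {'intrinsics': array([[538.87223118,   0.        , 287.53647845],
       [  0.        , 538.87223118, 201.82397863],
       [  0.        ,   0.        ,   1.        ]]), 'xyz': array([ 0.40152015, -0.0242244 ,  1.67201051]), 'orientation': array([-2.17718939,  2.17326722, -0.11371514])}
scene {'intrinsics': array([[530.20708138,   0.        , 272.08696092],
       [  0.        , 530.20708138, 200.1297987 ],
       [  0.        ,   0.        ,   1.        ]]), 'xyz': array([1.90984078, 0.02995383, 1.28063856]), 'orientation': array([-1.73576235, -1.74446463,  0.7843744 ])}
```

View pics/top0.png

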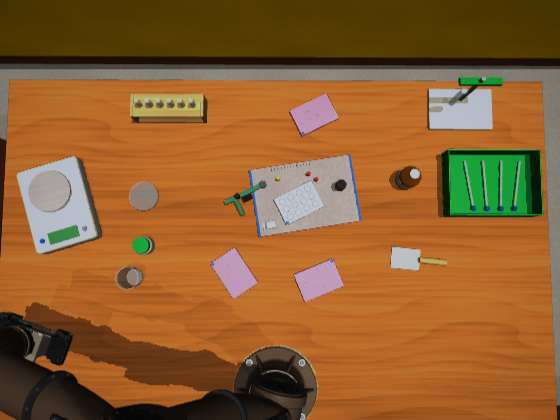

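View pics/scene0.png

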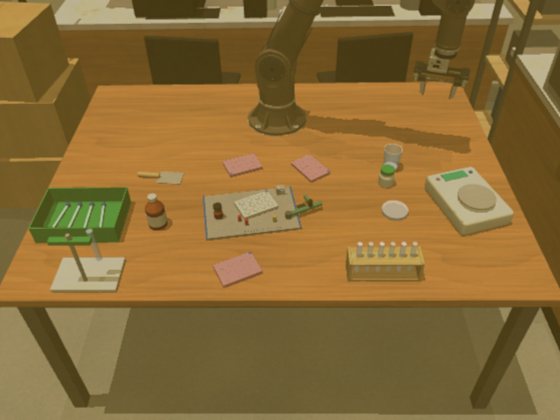

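The top view shows the white tile at about (299,202) on the grey board. The red pegs are at (308,174) and (317,179), the brass peg at (277,179), the green hook's hinge at (263,185) and the catch at (270,225). The pink lookalikes, at (314,114), (234,273) and (319,281), are not the tile. I'll measure from an enlarged crop.

```bash
cat > h.py <<'E'
import numpy as np, cv2
from cell import *
from scipy.spatial.transform import Rotation as R
def ray(p,uv,z):
    d=R.from_rotvec(p["orientation"]).as_matrix()@np.linalg.inv(p["intrinsics"])@np.r_[uv,1.]
    return p["xyz"]+d*(z-p["xyz"][2])/d[2]
def proj(p,X):
    c=R.from_rotvec(p["orientation"]).as_matrix().T@(np.asarray(X)-p["xyz"]);q=p["intrinsics"]@c;return q[:2]/q[2]
def blobs(m,amin=4):
    n,_,st,c=cv2.connectedComponentsWithStats(m.astype(np.uint8)*255)
    return [(c[i],st[i,4]) for i in range(1,n) if st[i,4]>=amin]
E
python3 - <<'E'
from h import *
im=cv2.imread("pics/top0.png");p=camera_params("top")
c=im[145:245,215:375];cv2.imwrite("pics/c0.png",cv2.resize(c,None,fx=5,fy=5,interpolation=cv2.INTER_CUBIC))
hsv=cv2.cvtColor(im,cv2.COLOR_BGR2HSV).astype(int);H,S,V=hsv[...,0],hsv[...,1],hsv[...,2]
roi=np.zeros(H.shape,bool);roi[145:245,215:375]=1
for n,m,z,a in (("red",((H<6)|(H>174))&(S>150)&(V>90),.036,4),("brass",(H>20)&(H<35)&(S>110)&(V>100),.036,4),("green",(H>60)&(H<95)&(S>80),.03,10),("blue",(H>100)&(H<125)&(S>130),.012,4),("white",(S<45)&(V>190),.026,60)):
    for b,ar in blobs(m&roi,a): print(n,b.round(1),ar,ray(p,b,z).round(4))
m=((S<45)&(V>190)&roi).astype(np.uint8)*255
m=cv2.morphologyEx(m,cv2.MORPH_CLOSE,np.ones((7,7)))
for k in cv2.findContours(m,0,1)[0]:
    if cv2.contourArea(k)>300:
        r=cv2.minAreaRect(k);print(r);b=cv2.boxPoints(r);print([ray(p,q,.026)[:2].round(4) for q in b])
E
```

```text
red [308.  173.2] 10 [ 0.649 -0.099  0.036]
red [315.7 178.7] 10 [ 0.6321 -0.1226  0.036 ]
brass [277.5 177.7] 14 [ 0.6348 -0.0055  0.036 ]
green [249.3 190.5] 97 [0.5958 0.081  0.03  ]
green [234.5 203.4] 107 [0.5561 0.1258 0.03  ]
blue [354.4 187.1] 100 [ 0.6095 -0.2441  0.012 ]
blue [250.7 178.4] 26 [0.6358 0.0779 0.012 ]
blue [256.3 214.7] 71 [0.523  0.0599 0.012 ]
blue [287.  222.5] 6 [ 0.499 -0.035  0.012]
white [298.7 202.2] 986 [ 0.5607 -0.0708  0.026 ]
((298.5000305175781, 202.0), (28.174455642700195, 41.14365005493164), 63.43495178222656)
[array([0.5715, 0.0057]), array([ 0.6288, -0.1075]), array([ 0.5509, -0.1459]), array([ 0.4942, -0.0331])]
```

View pics/c0.png

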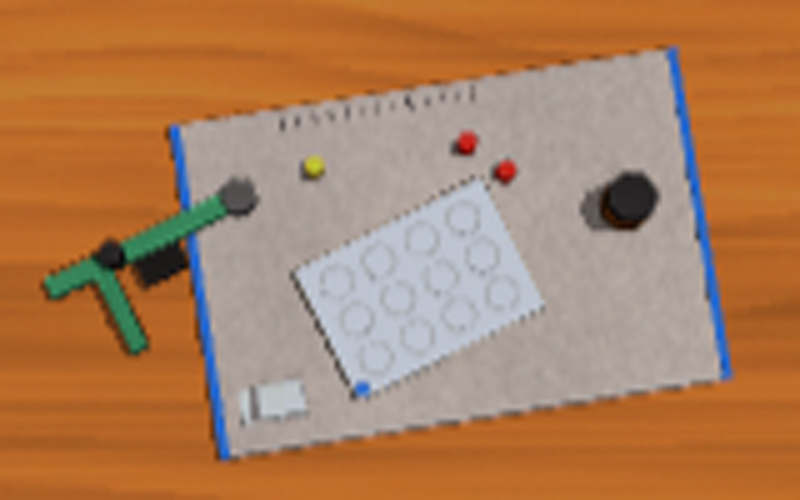

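Measured from the crop:
- **Pegs:** world positions are far (.649,-.099), side (.632,-.123) and stop (.635,-.006). All three agree on a board origin of about (.5914,-.0573) and a yaw of about 0.15.
- **Tile:** centre is about (.561,-.0705) with a yaw of 0.469, so it is 0.318 rad askew. Its blue dot is at (287,222) in the full image, at the near left corner.

My plan is to push the left edge onto the side peg first. Then I push the near edge at the blue dot to turn it square, press home, and swing the hook.

I'll turn the tool first, so its x axis lies along the tile's y.

```bash
cat >> h.py <<'E'
O=np.array([.5914,-.0573]);PSI=.150
def b2w(x,y,o=O,a=PSI): c,s=np.cos(a),np.sin(a);return np.array([o[0]+c*x-s*y,o[1]+s*x+c*y])
def w2b(p,o=O,a=PSI): c,s=np.cos(a),np.sin(a);d=np.asarray(p)[:2]-o;return np.array([c*d[0]+s*d[1],-s*d[0]+c*d[1]])
def go(xy,z,yaw=None):
    s=observe();M=R.from_rotvec(s["ee_rot"]).as_matrix();d=M.T@(np.r_[xy,z]-s["position"])
    yw=np.arctan2(M[1,0],M[0,0])
    print("t",round(s["clock"],2),"pos",s["position"].round(4),"board mm",(w2b(s["position"])*1e3).round(1),"toolx yaw",round(yw,3),"F",s["force"].round(2))
    print("shift units",(d/.04).round(3),"n rows",round(np.abs(d/.04).max(),1))
    if yaw is not None: e=(yw-yaw+np.pi)%(2*np.pi)-np.pi; print("turn units",round(np.degrees(e)/6,2))
E
python3 -m jog '[0,0,0,0,0.93, 0,0,0,0,0.93, 0,0,0,0,0.93, 0,0,0,0,0.93, 0,0,0,0,0.93, 0,0,0,0,0.93, 0,0,0,0,0.93, 0,0,0,0,0.93]' 20
python3 -c "
from h import *
go([.5373,.0094],.12,.469+np.pi/2)"
```

```text
clock: 0.77
position: [0.1966, 0.5902, 0.2471]
ee_rot: [1.684, 2.649, -0.014]
force: [-0.2, 0.0, 0.6]
width: 0.471
t 0.77 pos [0.1966 0.5902 0.2471] board mm [-293.6  699.2] toolx yaw 2.009 F [-0.18  0.02  0.59]
shift units [-16.739   1.577   3.287] n rows 16.7
turn units -0.3
```

```bash

python3 -m jog '[0,-0.9,0.08,0,0, 0,-0.9,0.08,0,0, 0,-0.9,0.08,0,0, 0,-0.9,0.08,0,0, 0,-0.9,0.08,0,0, 0,-0.9,0.08,0,0, 0,-0.9,0.08,0,0, 0,-0.9,0.08,0,0, 0,-0.9,0.08,0,0, 0,-0.9,0.08,0,0, 0,-0.9,0.08,0,0, 0,-0.9,0.08,0.1,0, 0,-0.9,0.08,0.1,0, 0,-0.9,0.08,0.1,0, 0,-0.9,0.08,0.1,0, 0,-0.9,0.08,0.1,0, 0,-0.6,0.08,0.1,0, 0,-0.5,0.08,0.1,0, 0,-0.3,0.08,0,0, 0,0,0,0,-0.3]'
python3 -c "
from h import *
go([.5373,.0094],.12,.469+np.pi/2)
cv2.imwrite('pics/w1.png',get_image('wrist')[:,:,::-1])"
```

```text
clock: 2.43
position: [0.5245, 0.0141, 0.2164]
ee_rot: [1.646, 2.674, -0.025]
force: [0.4, -0.0, 0.3]
width: 0.005
t 2.43 pos [0.5245 0.0141 0.2164] board mm [-55.5  80.6] toolx yaw 2.038 F [ 0.42 -0.02  0.29]
shift units [-0.226  0.264  2.408] n rows 2.4
turn units -0.02
```

View pics/w1.png

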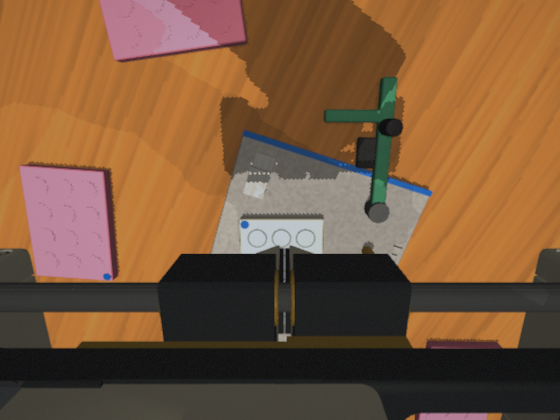

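The wrist view shows the tile's left edge running from (240,217) to (323,216), with the dot at (244,225). The catch is at (257,185), the hinge at (378,211) and the knob at (390,127).

```bash
python3 -c "
from h import *
p=camera_params('wrist')
for n,uv,z in (('nearleft',(240,216),.026),('farleft',(323,215),.026),('hinge',(378,209),.036),('knob',(391,126),.056),('catch',(259,178),.04)):
  w=ray(p,uv,z);print(n,w.round(4),(w2b(w)*1e3).round(1))
"
```

```text
nearleft [ 0.4899 -0.0283  0.026 ] [-96.   43.8]
farleft [0.5674 0.0129 0.026 ] [-13.3  73. ]
hinge [0.6114 0.0461 0.036 ] [35.2 99.3]
knob [0.5737 0.1184 0.056 ] [  8.8 176.4]
catch [0.4902 0.0203 0.04  ] [-88.5  91.9]
```

```bash

python3 -m jog '[0,-0.22,0.26,0.5,0, 0,0,0,0.8,0, 0,0,0,0.8,0, 0,0,0,0.8,0, 0,0,0,0.5,0, 0,0,0,0.4,0, 0,0,0,0,0]'
python3 -c "
from h import *
go([.5373,.0094],.041,.469+np.pi/2)"
```

```text
clock: 3.07
position: [0.5367, 0.0122, 0.0587]
ee_rot: [1.642, 2.677, -0.021]
force: [-1.1, -0.1, 0.7]
width: 0.005
t 3.07 pos [0.5367 0.0122 0.0587] board mm [-43.7  76.9] toolx yaw 2.042 F [-1.09 -0.1   0.68]
shift units [-0.067 -0.013  0.442] n rows 0.4
turn units 0.02
```

```bash

python3 -m jog '[0,0,0,0.3,0, 0,0,0,0.15,0, 0,0,0,0.05,0, 0,0,0,0,0]'
python3 -c "
from h import *
go([.5373,.0094],.041,.469+np.pi/2)"
python3 -m jog '[0,-0.08,0,0,0, 0,-0.08,0,0,0, 0,-0.08,0,0,0, 0,-0.08,0,0,0]'
```

```text
clock: 3.4
position: [0.5362, 0.0136, 0.0391]
ee_rot: [-1.641, -2.678, 0.021]
force: [0.2, 1.1, -0.8]
width: 0.001
t 3.4 pos [0.5362 0.0136 0.0391] board mm [-43.9  78.3] toolx yaw 2.042 F [ 0.17  1.06 -0.81]
shift units [-0.106 -0.025 -0.046] n rows 0.1
turn units 0.02
clock: 3.73
position: [0.5439, 0.0027, 0.0421]
ee_rot: [1.638, 2.678, -0.016]
force: [-0.2, 1.0, -0.5]
width: -0.0
```

```bash
for i in 1 2 3; do
python3 -m jog '[0,-0.05,0,0,0, 0,-0.05,0,0,0]' | tr '\n' ' '; echo; done
```

```text
clock: 3.9 position: [0.5463, -0.0015, 0.0428] ee_rot: [1.639, 2.678, -0.014] force: [-1.8, 1.7, -0.7] width: 0.004 
clock: 4.07 position: [0.5462, -0.002, 0.0427] ee_rot: [-1.636, -2.678, 0.012] force: [-3.5, 7.8, 6.0] width: 0.003 
clock: 4.23 position: [0.5463, -0.0021, 0.0427] ee_rot: [-1.629, -2.675, 0.009] force: [-3.5, 6.8, 4.8] width: 0.007
```

It is blocked at about 8 N, so the tile should be bearing on a red peg. I'll back off, lift, and look.

```bash

python3 -m jog '[0,0.15,0,0,0, 0,0.15,0,0,0, 0,0.1,0,-0.4,0, 0,0,0,-0.7,0, 0,0,0,-0.7,0, 0,0,0,-0.7,0,0,0.5,0,-0.5,0, 0,0.9,0,-0.2,0, 0,0.9,0,0,0, 0,0.5,0,0,0,0,0,0,0,0]'
python3 - <<'E'
from h import *
go([.5,0],.12,.15+np.pi);print(observe()["joints"].round(2))
im=get_image("top")[:,:,::-1].copy();p=camera_params("top")
cv2.imwrite("pics/c2.png",cv2.resize(im[145:245,215:375],None,fx=5,fy=5,interpolation=cv2.INTER_CUBIC))
hsv=cv2.cvtColor(im,cv2.COLOR_BGR2HSV).astype(int);S,V=hsv[...,1],hsv[...,2]
m=np.zeros(S.shape,np.uint8);m[145:245,270:375]=(((S<45)&(V>190))*255)[145:245,270:375]
m=cv2.morphologyEx(m,cv2.MORPH_CLOSE,np.ones((7,7)))
for k in cv2.findContours(m,0,1)[0]:
    if cv2.contourArea(k)>300:
        r=cv2.minAreaRect(k);print(r);print([(w2b(ray(p,q,.026))*1e3).round(1) for q in cv2.boxPoints(r)], w2b(ray(p,r[0],.026)).round(4))
E
```

```text
clock: 5.15
position: [0.4874, 0.1147, 0.1774]
ee_rot: [-1.642, -2.672, 0.008]
force: [-1.1, 0.6, 0.3]
width: 0.004
t 5.15 pos [0.4874 0.1147 0.1774] board mm [-77.1 185.6] toolx yaw 2.04 F [-1.12  0.62  0.26]
shift units [-2.704 -1.005  1.436] n rows 2.7
turn units -11.95
[-0.7   0.33  0.46  1.99 -0.19  0.87  0.34]
((310.0899658203125, 194.62998962402344), (65.47808837890625, 88.52977752685547), 81.8698959350586)
[array([87.7, 88.8]), array([  86.7, -185.2]), array([-116. , -181.3]), array([-114.2,   89.5])] [-0.0145 -0.0468]
```

View pics/c2.png

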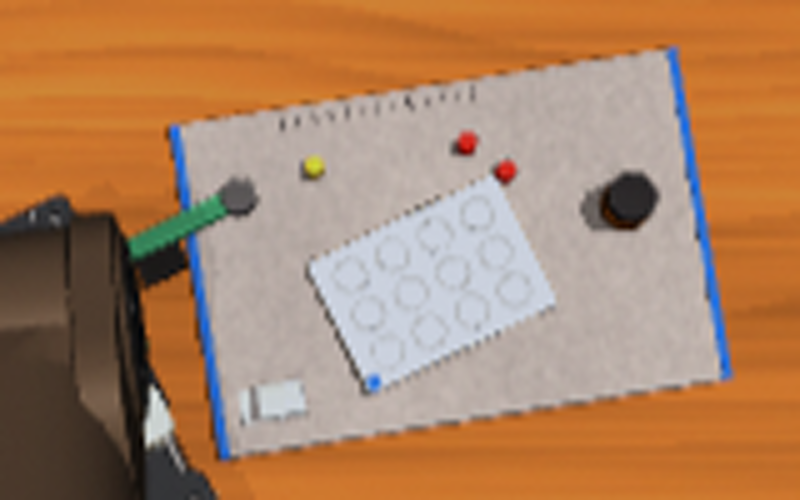

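The view shows the tile's right edge against the side red peg, with its far right corner at (493,177) in the crop and the dot at (372,383). It is still about 0.3 rad askew. Next I go behind the near edge at the dot corner.

```bash

python3 -m jog '[0,0,0,0,-1, 0,0,0,0,-1, 0,0,0,0,-1, 0,0,0,0,-1, 0,0,0,0,-1, 0,0,0,0,-1, 0,0,0,0,-1, 0,0,0,0,-1, 0,0,0,0,-1, 0,0,0,0,-1, 0,0,0,0,-1, 0,0,0,0,-1, 0,0,0,0,0]'
python3 - <<'E'
from h import *
p=camera_params("top")
for n,c in (("FR",(493,176)),("FL",(308,265)),("NR",(557,303)),("NL",(370,395))): print(n,(w2b(ray(p,(215+(c[0]-2)/5,145+(c[1]-2)/5),.026))*1e3).round(1))
go(b2w(-.110,.018),.06,.15+np.pi)
E
```

```text
clock: 6.28
position: [0.4932, 0.0971, 0.1753]
ee_rot: [0.31, -3.122, 0.018]
force: [-0.3, -0.5, 0.4]
width: 0.006
FR [ 29.5 -63.3]
FL [-8.3 57.6]
NR [-54.  -90.2]
NL [-92.9  31.7]
t 6.28 pos [0.4932 0.0971 0.1753] board mm [-74.1 167.3] toolx yaw -2.943 F [-0.33 -0.51  0.37]
shift units [ 1.061 -3.655  2.928] n rows 3.7
turn units 0.46
```

```bash

python3 -m jog '[0,0.25,-0.75,0,0.46, 0,0.25,-0.75,0,0, 0,0.25,-0.75,0,0, 0,0.25,-0.75,0,0, 0,0.1,-0.6,0,0, 0,0,0,0,0]'
python3 -c "
from h import *
go(b2w(-.110,.018),.06,.15+np.pi)"
```

```text
clock: 6.78
position: [0.4719, -0.0619, 0.1762]
ee_rot: [0.193, -3.133, 0.021]
force: [1.4, -0.6, 0.3]
width: 0.007
t 6.78 pos [ 0.4719 -0.0619  0.1762] board mm [-118.8   13.3] toolx yaw -3.019 F [ 1.38 -0.6   0.33]
shift units [-0.226  0.161  2.902] n rows 2.9
turn units -0.26
```

```bash

python3 -m jog '[0,-0.1,0.15,0.5,-0.26, 0,-0.05,0,0.8,0, 0,0,0,0.8,0, 0,0,0,0.6,0, 0,0,0,0.2,0, 0,0,0,0,0]'
python3 -c "
from h import *
go(b2w(-.110,.018),.041,.15+np.pi)"
```

```text
clock: 7.28
position: [0.4804, -0.0644, 0.0578]
ee_rot: [-0.185, 3.131, -0.027]
force: [-0.2, 0.8, 0.7]
width: 0.008
t 7.28 pos [ 0.4804 -0.0644  0.0578] board mm [-110.8    9.6] toolx yaw -3.024 F [-0.25  0.76  0.73]
shift units [-0.012  0.219  0.417] n rows 0.4
turn units -0.31
```

```bash

python3 -m jog '[0,0,0.22,0.25,-0.4, 0,0,0,0.15,0, 0,-0.05,0,0,0, 0,-0.05,0,0,0, 0,-0.05,0,0,0, 0,-0.05,0,0,0]'
python3 -c "
from h import *
go(b2w(-.0545,.018),.041,.15+np.pi)"
```

```text
clock: 7.78
position: [0.4903, -0.0566, 0.0455]
ee_rot: [-0.234, 3.124, -0.03]
force: [-2.1, 0.6, -0.1]
width: 0.004
t 7.78 pos [ 0.4903 -0.0566  0.0455] board mm [-99.9  15.8] toolx yaw -2.992 F [-2.08  0.61 -0.13]
shift units [-1.134  0.058  0.119] n rows 1.1
turn units -0.0
```

```bash

for i in 1 2; do python3 -m jog '[0,-0.08,0.0,0.05,0, 0,-0.08,0.02,0.03,0, 0,-0.08,0.02,0,0, 0,-0.08,0.02,0,0]' | tr '\n' ' ';echo; done
python3 -c "
from h import *
go(b2w(-.0545,.018),.041,.15+np.pi)"
```

```text
clock: 8.12 position: [0.5018, -0.0525, 0.0431] ee_rot: [-0.231, 3.127, -0.029] force: [-2.3, 1.4, 0.6] width: 0.006 
clock: 8.45 position: [0.5151, -0.0474, 0.0392] ee_rot: [-0.232, 3.128, -0.028] force: [-2.8, 1.1, 0.9] width: 0.007 
t 8.45 pos [ 0.5151 -0.0474  0.0392] board mm [-74.   21.2] toolx yaw -2.993 F [-2.78  1.1   0.88]
shift units [-0.487 -0.08  -0.041] n rows 0.5
turn units -0.02
```

```bash

for i in 1 2; do python3 -m jog '[0,-0.07,0.0,-0.02,0, 0,-0.07,0,0,0, 0,-0.06,0,0,0]' | tr '\n' ' ';echo; done
python3 -c "
from h import *
go(b2w(-.0545,.018),.041,.15+np.pi)
cv2.imwrite('pics/w3.png',get_image('wrist')[:,:,::-1])"
```

```text
clock: 8.7 position: [0.5246, -0.0455, 0.04] ee_rot: [-0.233, 3.127, -0.028] force: [-2.3, 0.6, -0.0] width: 0.005 
clock: 8.95 position: [0.5332, -0.044, 0.0409] ee_rot: [-0.233, 3.128, -0.028] force: [-9.6, 1.4, 3.1] width: 0.004 
t 8.95 pos [ 0.5332 -0.044   0.0409] board mm [-55.6  21.8] toolx yaw -2.993 F [-9.6   1.45  3.07]
shift units [-0.027 -0.095 -0.001] n rows 0.1
turn units -0.01
```

View pics/w3.png

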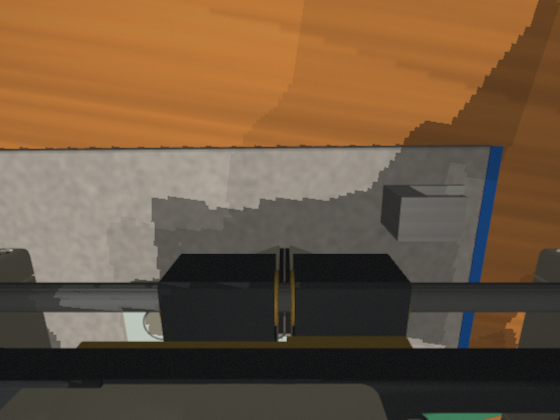

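The wrist view is mostly blocked: the catch is at (430,212), and the tile shows only as a sliver at (140,325). The force has risen to 9.6 N at the expected seated position. I'll press gently once more, then back off and check from the top.

```bash

python3 -m jog '[0,-0.04,0,0,0, 0,-0.04,0,0,0, 0,-0.04,0,0,0]' | tr '\n' ' '
python3 -m jog '[0,0.2,0,0,0, 0,0.3,0,-0.2,0, 0,0.3,0,-0.6,0, 0,0.3,0,-0.8,0, 0,0.5,0,-0.8,0, 0,0.9,0,0,0, 0,0.9,0,0,0, 0,0.9,0,0,0, 0,0,0,0,0]'
cat >look.py <<'E'
from h import *
import sys
go(b2w(0,.1),.041,.15+np.pi)
im=get_image("top")[:,:,::-1].copy();cv2.imwrite(sys.argv[1],cv2.resize(im[145:245,215:375],None,fx=5,fy=5,interpolation=cv2.INTER_CUBIC))
E
python3 look.py pics/c4.png
```

```text
clock: 9.25 position: [0.5333, -0.0442, 0.0401] ee_rot: [0.232, -3.128, 0.027] force: [-7.4, 0.5, 4.7] width: 0.01 clock: 10.0
position: [0.3622, -0.0704, 0.1406]
ee_rot: [-0.228, 3.121, -0.031]
force: [-1.4, -0.5, -0.0]
width: 0.003
t 10.0 pos [ 0.3622 -0.0704  0.1406] board mm [-228.6   21.3] toolx yaw -2.995 F [-1.41 -0.53 -0.  ]
shift units [-5.682  2.04   2.509] n rows 5.7
turn units -0.04
```

View pics/c4.png

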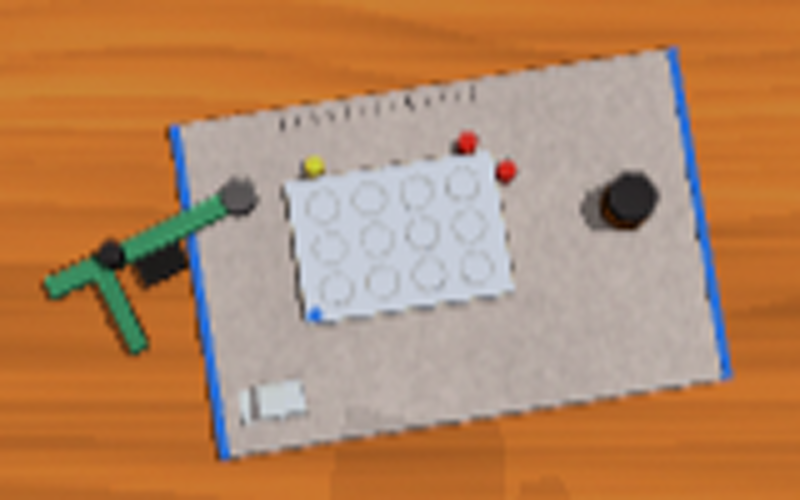

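```bash
cat >meas.py <<'E'
from h import *
import sys
im=cv2.imread(sys.argv[1]);p=camera_params("top")
hsv=cv2.cvtColor(im,cv2.COLOR_BGR2HSV).astype(int);S,V=hsv[...,1],hsv[...,2]
m=((im[...,0]>165)&(S<60)).astype(np.uint8)*255
m=cv2.morphologyEx(m,cv2.MORPH_OPEN,np.ones((5,5)));m=cv2.morphologyEx(m,cv2.MORPH_CLOSE,np.ones((21,21)))
for k in cv2.findContours(m,0,1)[0]:
    if cv2.contourArea(k)>15000:
        q=np.array([w2b(ray(p,(215+(c[0]-2)/5,145+(c[1]-2)/5),.026))*1e3 for c in k[:,0].astype(float)],np.float32)
        r=cv2.minAreaRect(q);print("tile board mm",r)
H=hsv[...,0]
for n,mm in (("red",((H<6)|(H>174))&(S>150)&(V>90)),("brass",(H>20)&(H<35)&(S>110)&(V>100))):
    for c,a in blobs(mm,100): print(n,(w2b(ray(p,(215+(c[0]-2)/5,145+(c[1]-2)/5),.036))*1e3).round(1),a)
E
python3 meas.py pics/c4.png;python3 meas.py pics/c0.png
```

```text
tile board mm ((-12.936676025390625, -32.20994567871094), (203.77377319335938, 300.0594482421875), 0.4567456841468811)
red [ 50.8 -49.7] 275
red [ 30.  -70.7] 273
brass [50.1 45.3] 324
tile board mm ((-32.21200942993164, -9.172767639160156), (91.66636657714844, 130.18142700195312), 18.05345916748047)
red [ 50.6 -49.7] 284
red [ 30.1 -70.5] 286
brass [50.3 45.1] 320
```

```bash
sed -i 's/im\[...,0\]>165)&(S<60)/im[...,0]>185)\&(S<50)/' meas.py; python3 meas.py pics/c4.png;python3 meas.py pics/c0.png; python3 -c "
import cv2
im=cv2.imread('pics/c4.png');print(im[220,480:540:4].tolist())"
```

```text
tile board mm ((1.1752967834472656, -1.0307388305664062), (90.19377899169922, 130.13670349121094), 0.507193922996521)
red [ 50.8 -49.7] 275
red [ 30.  -70.7] 273
brass [50.1 45.3] 324
tile board mm ((-32.30913543701172, -8.453056335449219), (88.63973236083984, 127.65641021728516), 18.0518741607666)
red [ 50.6 -49.7] 284
red [ 30.1 -70.5] 286
brass [50.3 45.1] 320
[[204, 195, 190], [203, 194, 188], [213, 202, 195], [218, 205, 199], [219, 206, 199], [208, 205, 200], [183, 189, 193], [165, 170, 184], [168, 175, 187], [168, 175, 188], [169, 176, 189], [170, 178, 190], [169, 176, 188], [162, 169, 179], [158, 165, 175]]
```

The tile measures (1.2,-1.0) mm from its seat and 0.5° off square, which is the measuring accuracy. For certainty I'll press once more near the middle, so that both far pegs clearly share the load.

```bash

python3 -m jog '[0,-0.7,-0.3,0,0, 0,-0.7,-0.3,0,0, 0,-0.7,0,0,0, 0,-0.7,0,0.4,0, 0,-0.5,0,0.7,0, 0,0,0,0.8,0, 0,0,0,0.4,0, 0,0,0,0.15,0, 0,0,0,0,0]'
python3 -c "
from h import *
go(b2w(-.0585,-.003),.041,.15+np.pi)"
```

```text
clock: 10.8
position: [0.5226, -0.0773, 0.0454]
ee_rot: [-0.227, 3.09, -0.034]
force: [-0.1, -0.0, 0.1]
width: 0.008
t 10.8 pos [ 0.5226 -0.0773  0.0454] board mm [-71.   -9.5] toolx yaw -2.995 F [-0.11 -0.05  0.15]
shift units [-0.306  0.167  0.119] n rows 0.3
turn units -0.03
```

```bash

python3 -m jog '[0,-0.12,0,0.1,0, 0,-0.12,0,0,0, 0,-0.08,0,0,0, 0,-0.05,0,0,0]'
for i in 1 2; do python3 -m jog '[0,-0.05,0,0,0, 0,-0.05,0,0,0]'|tr '\n' ' '; done
python3 -c "
from h import *
go(b2w(-.0545,-.003),.041,.15+np.pi)"
```

```text
clock: 11.13
position: [0.5377, -0.0758, 0.0437]
ee_rot: [-0.225, 3.092, -0.035]
force: [-11.2, -2.3, -1.8]
width: 0.009
clock: 11.3 position: [0.5376, -0.0758, 0.0441] ee_rot: [-0.224, 3.099, -0.034] force: [-5.0, -1.6, -1.3] width: 0.006 clock: 11.47 position: [0.5378, -0.0758, 0.0446] ee_rot: [-0.223, 3.106, -0.033] force: [-5.0, -1.2, -2.0] width: 0.005 t 11.47 pos [ 0.5378 -0.0758  0.0446] board mm [-55.8 -10.3] toolx yaw -2.998 F [-4.98 -1.19 -2.03]
shift units [-0.028  0.186  0.086] n rows 0.2
turn units -0.06
```

Pressed home with 5–11 N in the middle of the edge. Next is the hook: retreat, lift, turn the tool, and locate the knob.

```bash

python3 -m jog '[0,0.2,0,0,0, 0,0.3,0,-0.3,0, 0,0.2,0,-0.8,0, 0,0,0,-0.8,-1, 0,0,0,-0.2,-1, 0,0,0,0,-1, 0,0,0,0,-1, 0,0,0,0,-1, 0,0,0,0,-1, 0,0,0,0,-1, 0,0,0,0,-1, 0,0,0,0,-1, 0,0,0,0,-1, 0,0,0,0,-0.5, 0,0,0,0,0]'
python3 - <<'E'
from h import *
p=camera_params("top")
k=w2b(ray(p,(215+108/5,145+252/5),.056))*1e3;th=np.arctan2(k[1]-94,40-k[0])
print("knob",k.round(1),"theta",th.round(3),"r",np.hypot(k[1]-94,40-k[0]).round(1),"joints",observe()["joints"].round(2))
n=np.array([.48,.88])
for t in np.linspace(th,0,6): print(round(t,2),(np.array([40-85*np.cos(t),94+85*np.sin(t)])+17.5*n).round(1))
q=np.array([40-85*np.cos(th),94+85*np.sin(th)])+30*n
go(b2w(*q/1e3),.066,-1.92)
E
```

```text
clock: 12.72
position: [0.509, -0.0792, 0.1466]
ee_rot: [-1.877, 2.477, -0.086]
force: [-0.4, 0.3, 0.2]
width: 0.003
knob [ 12.7 174.7] theta 1.245 r 85.2 joints [ 0.25  0.37 -0.27  2.    0.18  0.74  2.74]
1.24 [ 21.2 189.9]
1.0 [  2.2 180.7]
0.75 [-14.  167.1]
0.5 [-26.3 150. ]
0.25 [-34.  130.3]
0.0 [-36.6 109.4]
t 12.72 pos [ 0.509  -0.0792  0.1466] board mm [-84.7  -9.3] toolx yaw -1.845 F [-0.35  0.28  0.22]
shift units [-5.956 -0.261  1.994] n rows 6.0
turn units 0.72
```

Joint 7 is near its limit, so I'll turn the tool the other way, which is the same grasp after a half turn, and use the opposite face.

```bash

python3 -m jog '[0,0,0,0,1, 0,0,0,0,1, 0,0,0,0,1, 0,0,0,0,1, 0,0,0,0,1, 0,0,0,0,1, 0,0,0,0,1, 0,0,0,0,1, 0,0,0,0,1, 0,0,0,0,1, 0,0,0,0,1, 0,0,0,0,1, 0,0,0,0,1, 0,0,0,0,1, 0,0,0,0,1, 0,0,0,0,1, 0,0,0,0,1, 0,0,0,0,1, 0,0,0,0,1, 0,0,0,0,1]' >/dev/null
python3 -m jog '[0,0,0,0,1, 0,0,0,0,1, 0,0,0,0,1, 0,0,0,0,1, 0,0,0,0,1, 0,0,0,0,1, 0,0,0,0,1, 0,0,0,0,1, 0,0,0,0,1, 0,0,0,0,1,0,0,0,0,0]' >/dev/null
cat >hk.py <<'E'
from h import *
import sys
th,c=float(sys.argv[1]),float(sys.argv[2])
q=np.array([40-85*np.cos(th),94+85*np.sin(th)])+c*np.array([.48,.88])
print("target",q.round(1));go(b2w(*q/1e3),float(sys.argv[3]),1.22);print(observe()["joints"].round(2))
E
python3 hk.py 1.245 32 .12
```

```text
target [ 28.2 202.7]
t 15.3 pos [ 0.5148 -0.0815  0.1727] board mm [-79.4 -12.5] toolx yaw 1.062 F [-0.83 -0.11  0.46]
shift units [ 5.829 -1.345  1.454] n rows 5.8
turn units -1.51
[-0.39  0.32  0.56  2.06 -0.26  0.71 -0.19]
```

```bash

python3 -m jog '[0,0,0,0,-0.8, 0,0,0,0,-0.7, 0,0.9,-0.1,0,0, 0,0.9,-0.1,0,0, 0,0.9,-0.1,0,0, 0,0.9,-0.1,0,0, 0,0.9,-0.1,0,0, 0,0.6,-0.1,0,0, 0,0.3,0,0,0, 0,0,0,0,0]' >/dev/null
python3 hk.py 1.245 32 .066
```

```text
target [ 28.2 202.7]
t 16.13 pos [0.5686 0.1367 0.1842] board mm [  6.4 195.2] toolx yaw 1.24 F [ 0.84 -0.28  0.9 ]
shift units [ 0.302 -0.014  2.995] n rows 3.0
turn units 0.19
[-0.73  0.39  0.5   1.91 -0.2   0.76 -0.48]
```

```bash

python3 -m jog '[0,0.15,0,0.5,0.2, 0,0.15,0,0.6,0, 0,0,0,0.8,0, 0,0,0,0.6,0, 0,0,0,0.2,0, 0,0,0,0,0]' >/dev/null
python3 hk.py 1.245 32 .066
```

```text
target [ 28.2 202.7]
t 16.63 pos [0.5913 0.1391 0.0787] board mm [ 29.3 194.2] toolx yaw 1.22 F [-1.02  0.43  0.6 ]
shift units [ 0.158 -0.171  0.303] n rows 0.3
turn units -0.0
[-0.64  0.56  0.41  1.95 -0.31  0.55 -0.41]
```

```bash

python3 -m jog '[0,0,0,0.2,0, 0,-0.1,0,0.1,0, 0,-0.1,-0.05,0,0, 0,-0.1,-0.1,0,0, 0,-0.15,-0.14,0,0, 0,-0.15,-0.14,0,0]' 
python3 hk.py 1.0 17.5 .066
```

```text
clock: 17.13
position: [0.5705, 0.1203, 0.0675]
ee_rot: [2.495, 1.736, 0.193]
force: [0.4, 1.4, 0.5]
width: 0.006
target [  2.5 180.9]
t 17.13 pos [0.5705 0.1203 0.0675] board mm [  5.9 178.8] toolx yaw 1.22 F [0.43 1.37 0.52]
shift units [ 0.004 -0.106  0.022] n rows 0.1
turn units -0.0
[-0.61  0.54  0.39  2.02 -0.32  0.48 -0.37]
```

```bash

python3 -m jog '[0,-0.16,-0.1,0,0, 0,-0.17,-0.1,0,0, 0,-0.17,-0.1,0,0, 0,-0.17,-0.02,0,0, 0,-0.17,-0.02,0,0, 0,-0.17,-0.02,0,0]' 
python3 hk.py .5 17.5 .066
```

```text
clock: 17.63
position: [0.5393, 0.0843, 0.0647]
ee_rot: [2.494, 1.737, 0.196]
force: [1.5, 0.3, 1.0]
width: 0.004
target [-26.2 150.2]
t 17.63 pos [0.5393 0.0843 0.0647] board mm [-30.4 147.8] toolx yaw 1.221 F [1.49 0.29 1.04]
shift units [ 0.104  0.067 -0.018] n rows 0.1
turn units 0.0
[-0.56  0.5   0.36  2.11 -0.32  0.42 -0.32]
```

```bash

python3 -m jog '[0,-0.15,0.03,0,0, 0,-0.15,0.03,0,0, 0,-0.15,0.04,0,0, 0,-0.12,0.05,0,0, 0,-0.12,0.05,0,0]' 
python3 hk.py 0 17.5 .066
```

```text
clock: 18.05
position: [0.5361, 0.0515, 0.0641]
ee_rot: [2.496, 1.736, 0.194]
force: [0.5, 1.2, -0.0]
width: 0.003
target [-36.6 109.4]
t 18.05 pos [0.5361 0.0515 0.0641] board mm [-38.4 115.8] toolx yaw 1.219 F [ 0.49  1.16 -0.03]
shift units [-0.116  0.124 -0.035] n rows 0.1
turn units -0.01
[-0.48  0.49  0.34  2.13 -0.32  0.41 -0.25]
```

```bash

for i in 1 2 3; do python3 -m jog '[0,-0.07,0.03,0,0, 0,-0.06,0.03,0,0]' |tr '\n' ' '; echo; done
python3 hk.py 0 17.5 .066
```

```text
clock: 18.22 position: [0.5366, 0.0448, 0.0641] ee_rot: [2.497, 1.735, 0.194] force: [-1.4, 15.5, 0.3] width: 0.007 
clock: 18.38 position: [0.5367, 0.0449, 0.0641] ee_rot: [2.497, 1.746, 0.198] force: [-1.6, 8.6, 2.7] width: 0.006 
clock: 18.55 position: [0.5366, 0.0449, 0.0641] ee_rot: [2.496, 1.758, 0.201] force: [-2.3, 9.1, 2.5] width: 0.003 
target [-36.6 109.4]
t 18.55 pos [0.5366 0.0449 0.0641] board mm [-38.9 109.2] toolx yaw 1.231 F [-2.3   9.14  2.48]
shift units [ 0.034  0.054 -0.038] n rows 0.1
turn units 0.11
[-0.44  0.49  0.32  2.13 -0.33  0.41 -0.21]
```

The hook hit a hard stop at its closed position. I'll release, retreat, and verify.

```bash

python3 -m jog '[0,0.15,0,0,0, 0,0.3,0,0,0, 0,0.2,0,-0.4,0, 0,0.2,0,-0.8,0, 0,0.5,0,-0.8,0, 0,0.9,0,-0.2,0, 0,0.9,0,0,0, 0,0.9,0,0,0, 0,0.9,0,0,0, 0,0.9,0,0,0, 0,0.5,0,0,0, 0,0,0,0,0]'
python3 look.py pics/c5.png; python3 meas.py pics/c5.png
```

```text
clock: 19.55
position: [0.6132, 0.3002, 0.172]
ee_rot: [2.497, 1.749, 0.205]
force: [-0.5, 0.1, -0.8]
width: 0.009
t 19.55 pos [0.6132 0.3002 0.172 ] board mm [ 75.  350.2] toolx yaw 1.226 F [-0.45  0.06 -0.8 ]
shift units [-6.582  0.881  3.044] n rows 6.6
turn units -19.72
tile board mm ((0.8523101806640625, -1.2904586791992188), (92.26529693603516, 130.8410186767578), 0.5077507495880127)
red [ 50.7 -49.7] 277
red [ 30.  -70.7] 272
brass [50.1 45.3] 324
```

View pics/c5.png

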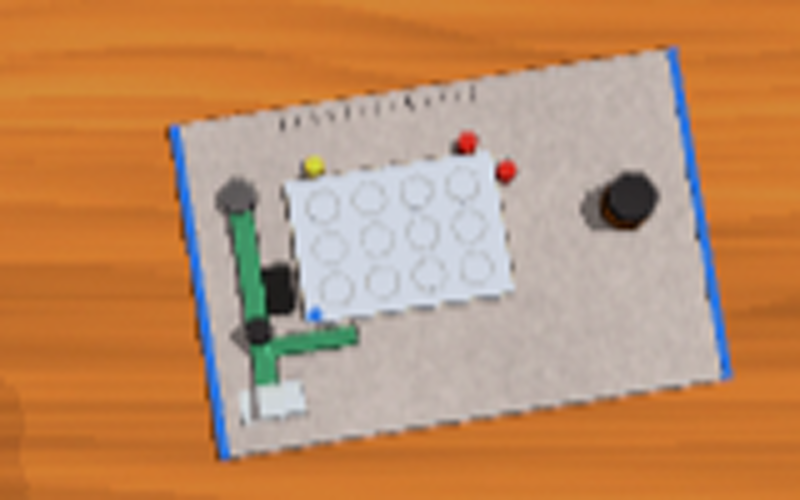

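The crop shows the hook's arm running from the hinge (237,195) into the catch (272,395), with the lip in front of the tile's near edge and the tile against all three pegs. I'll check the hook angle from the knob at (258,330) and hand in if it is good.

```bash
python3 - <<'E'
from h import *
p=camera_params("top")
k=w2b(ray(p,(215+256/5,145+328/5),.056))*1e3;th=np.arctan2(k[1]-94,40-k[0]);print(k,th)
if abs(th)<.05: print(sign_off())
E
```

```text
[-45.92403833  93.10015409] -0.010472191909708342
the job is handed in; nothing more can be done
None
```

The tile is seated square against its three pegs with the hook closed in the catch. I handed the job in at about 19.6 s of the allowed 72 s; the hand-in gives no verdict.

- **First contact:** I pushed the tile's left edge until its right edge, at the far right corner, bore on the red side peg. The force was about 8 N with the tile still about 0.3 rad askew.
- **Turning square:** I pushed the near edge at the blue-dot corner until the tile was square. I then pressed it home against the far pegs twice, with 5–11 N, the second time near the middle of the edge.
- **Hook:** I pushed the knob round to its hard stop with about 15 N at most, then let go and backed clear.

**Last checks, from the top view:**
- **Tile:** it measured (0.9, -1.3) mm from its seat and 0.5° (0.009 rad) off square, with roughly 1 mm camera error.
- **Hook:** the angle came out at -0.01 rad, with the arm in the catch.
- **Nearby objects:** the dropper jar showed no movement. I did not re-measure the other labware, but the arm never worked close to it.
- **Disagreements:** no check failed. The only mismatch was an early wrist-camera estimate of the hinge that was about 7 mm off, so I used the top view instead.

The force on each far peg could not be read separately. That both were loaded is inferred from where I pressed.

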